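Release the pinned mosaic sample carrier and set it out to cure

TASK

The blue mosaic sample carrier is locked in the slide jig by a sprung index plunger with a red wing knob. Pull the knob out along its leaning axis, twist it so that it latches open, and let go; then slide the carrier along the rails to the open end of the jig, lift it out level by its white handle, and set it down gently on the middle of the wire rack. Leave the plunger latched open and do not disturb the glue bottle, the white cup or the whetstone.

Things in the scene. Friction and masses are not known exactly. Their poses are not given: they have to be found in the camera images.
- jig: green-painted base plate 130 x 190 x 12 mm with two dark rails (tops 25 mm above the table), screwed down; origin: centre of its underside, z up, y along the rails, -x is the plunger's side, roughly towards the robot. The carrier lies on the plate, pinned at y = +50 mm, with 2 mm of side play; it slides only towards -y, to an end stop that holds its centre at y = -51 mm.
- open_station (a point): a point on the jig's bed (12 mm above the table) for the centre of the carrier's underside at the open end, 92 mm from the pinned place; axes as the jig's. Steel keepers (tops 30 mm above the table) reach over both side edges of the carrier from jig y = +12 to +88 mm, 3 mm above it: it can be lifted out only with its centre beyond jig y = -23 mm (19 mm before this point).
- knob_grip (a point): place to grip the red wing knob: on the plunger's axis, 12 mm below the wing's outer end. Site z is the axis, outwards: up and leaning 25 degrees from vertical to the jig's -x side. The wing is 12 mm thick (point y), 36 mm wide (point x), 30 mm long (point z). Plunger home, a steel collar 26 mm square begins 26.5 mm inwards of this point (a 20 mm boss 19 mm inwards). Moves and turns with the knob.
- plunger (a joint): how far the plunger is pulled out along its axis, m: 0 home (pin in the carrier's notch), 0.020 fully out. A spring pulls it home with 8 N at 0, 14 N at 0.017. From about 0.0125 the knob can be turned; turned 0.6 rad or more and let go, it rests latched at about 0.0125, the pin clear of the carrier. Let go unturned, it springs home.
- knob (a joint): turn of the wing knob about its axis, rad: 0 as it stands locked; it can be turned either way up to 1.4 when the plunger is pulled out, and hardly at all when it is not; positive is anticlockwise seen from the knob's outer end. About 1.2 is a good twist.
- carrier_grip (a point): gripping point in the white handle of the loose carrier, 36 mm above its underside. The carrier is a blue plate 80 x 70 x 10 mm (x, y) with small coloured tesserae, about 0.3 kg; the handle stands on its middle: 14 mm thick along the carrier's y, 40 mm long along its x, from 10 to 52 mm above the underside. Axes parallel to the jig's while it is in the jig.
- carrier_base (a point): centre of the carrier's underside, z up through the handle.
- rack_top (a point): centre of the top of the wire rack (125 x 124 mm, fixed), on which things stand: 30 mm above the table; z up. It is a level grid of steel wires with no rim.
- glue_bottle: white glue bottle with red tip, 53 mm across, 153 mm tall, standing; origin at the centre of its underside. Bystander.
- cup_white: thin white cup, 76 mm across, 93 mm tall, standing; origin at the centre of its underside. Bystander.
- whetstone: dark grey dressing stone 50 x 88 x 21 mm, lying flat; origin at the centre of its underside. Bystander.
There are look-alikes about, which are no part of the job. What is shaped like the part that bears carrier_grip but turquoise is not meant.

How it is judged:
On the way, in this order (a step that is already met when the one before it is completed fails the run):
1. the plunger stays out by itself: pulled more than 10 mm, with no finger on the knob, while the carrier is still at its pinned station (value of joint plunger above 0.01 m and contact force between each of the arm, the fingers and plunger below 0.1 N and y of carrier_base in the frame of jig above 0.035 m), for 0.3 s.
2. the carrier has slid along the bed to the open end of the jig (its centre beyond y = -18 mm of the jig, still down on the bed) (y of carrier_base in the frame of jig between -0.065 and -0.018 m and z of carrier_base in the frame of jig below 0.018 m and x of carrier_base in the frame of jig between -0.006 and 0.006 m), for 0.05 s.
At the end, for the whole second after the job is handed in: The carrier stands flat and upright on the wire rack (tilt under 0.1 rad), its centre within 30 mm of the rack's centre, let go and at rest; the plunger is still latched open (out by more than 10 mm) (horizontal distance between carrier_base and rack_top below 0.03 m and z of carrier_base in the frame of rack_top between -0.005 and 0.005 m and angle between carrier_base's own z axis and vertical below 0.1 rad and value of joint plunger above 0.01 m); the robot touches nothing.
It fails at once if the carrier is tipped by more than 0.4 rad (angle between carrier_base's own z axis and vertical above 0.4 rad).
It fails at once if the carrier is dropped (falls out of the fingers by more than about 10 mm) (linear speed of carrier above 0.45 m/s and contact force between the fingers and carrier below 0.1 N).
It fails at once if the glue bottle is moved by more than 30 mm (distance of glue_bottle from where it was at the start of the episode above 0.03 m).
It fails at once if the white cup is moved by more than 30 mm (distance of cup_white from where it was at the start of the episode above 0.03 m).
It fails at once if the whetstone is moved by more than 30 mm (distance of whetstone from where it was at the start of the episode above 0.03 m).
It also fails if it takes over 53 s, if anything falls off the work surface, if the arm or the gripper's body presses on something with over 40 N, if the wrist force passes 120 N, or if a joint passes its speed limit or range.

ROBOT

A 6-joint arm with a two-finger parallel gripper is mounted at the origin on the work surface; the furniture and walls round the work are solid. World frame = base frame: x ahead of the robot, y to its left, z up, the work surface at z = 0. Lengths are in m, angles in rad, forces in N, time in s.
With the tool pointing down it reaches from about 0.25 to 0.8 m from the base axis. Payload 8.5 kg.
Tool frame: the origin (TCP) lies midway between the tips of the shut fingers; the grasp point (between the pads) lies 19 mm behind it (env.tcp_to_grasp is the distance from the TCP to the grasp point, in m); z points along the fingers, y is the line along which they close (so a half turn about z gives the same grasp; the last joint's range is limited). The gripper opens to 85 mm and grips with 20 to 120 N. Pads are 22 mm wide; open, the fingers measure 114 mm over their backs; the gripper's body (76 mm by 85 mm) begins 54 mm behind the grasp point. The pads swing forward as they close: fully open they stand 13 mm farther back than shut.
Start: joints at [-1.129, 0.238, -0.013, 1.319, 0, 1.571], TCP at [0.224, -0.475, 0.231] pointing down, gripper open.
Joint ranges: [-2.66, 2.66], [-1.03, 1.9], [-1.14, 1.46], [-1.82, 2.27], [-1.45, 1.34], [-3.14, 3.14]. Speed limits (rad/s): [2.22, 2.22, 2.79, 3.14, 3.14, 3.14].

INTERFACE

Orientations are given as a 3x3 rotation matrix whose columns are the frame's x, y, z axes.
In Python, from cell import env gives the robot as it stands.
- The arm moves only by the shell command python3 -m creep 'ROWS' [OPENING]. ROWS is JSON, a list of rows, each an object of numbers: "dx", "dy", "dz": the shift along the world's x, y, z in cm; "rx", "ry", "rz": the turn, a rotation vector about the world's x, y, z in degrees. A call has 1 to 12 rows; each row is the pose to reach, as a shift and turn from the pose commanded when the call began; what a row does not reach only later rows make up. A row lasts 1/8 s, in which the tool goes at most 62.5 mm and 10.7 degrees, less where a joint would pass 70% of its speed; a pose out of reach is approached as far as the arm can. A call with a gripper value outside its range is refused whole. OPENING is the opening, from 0 (shut) to 1 (fully open), set as the call begins (- or left out, the last holds). The fingers move at their own pace and stop on an object; the grip force is fixed at half the most. Time passes only in rows, so rows that repeat a pose let the fingers close. It gives the time, the measured TCP pose, the force, the opening and the grip force at its end, in the units of the state.
- env.sense(): the state, without advancing time (a new reading comes with each control period).
- env.read_camera(name): name is "side" or "top" or "wrist"; returns the picture (400x640x3 uint8, blue, green, red); there is no depth.
- env.camera_model(name): a dict with "vertical_fov" (degrees; the focal length in pixels is half the picture's height over the tangent of half this angle, whatever the lens; pixels are square), "cx", "cy" (the principal point, pixels), "pose" (4x4, takes a point from camera to world coordinates). Camera axes: x right, y down, z forward; pixel columns grow to the right and rows downward; lengths in m; the calibration is good to about 2 mm. A picture is of the moment at which its call begins: read the wrist's pose just before it. camera_model takes no time and is no camera call; for the wrist camera it gives the pose at the moment of the call.
- env.finish_job(): hands the job in; it is judged then, once.
Trained networks look in the newest picture that a camera, given by its name, has taken for a name from the list of things; names that differ only in an ending like _2 or _b are one class to them, and where a whole thing is asked for, a point or a joint stands for the part that bears it (a point fixed in the world has none). Each returns a list of dicts, best first, with "p" (0 to 1); they miss things now and then, are a little off and sometimes report something else, mostly with a low value. They report only what shows in the picture. A call takes as long as a camera call. They do not tell look-alikes from the thing itself.
- env.outline_of(camera, query): "pixels" (400x640 bool, what is visible of it) and "rect" ([left, top, right, bottom] in pixels, round what is visible of it).
The state is a dict: "time": time; "qpos": joint angles; "joint_vel": joint speeds; "effort": joint torques, N m; "position": TCP position; "orientation": TCP orientation; "wrist_force": force on the tool from outside, world axes, zero at the start; "wrist_torque": the same for the moment, N m; "grip_width": opening from 0.0 (shut) to 1.0 (fully open); "grip_force": force on a finger pad.
Only numpy, scipy, OpenCV 4.12 (cv2) and the standard library are available. Lean on these libraries where they do the work, as an engineer would, in place of code of your own. Each camera call takes 0.05 s, during which the arm holds its last target. There are 200 camera calls.

## Working session

There is one attempt and no reset: what is moved stays moved. The work goes in short steps, Python scripts to look and compute and a shell command to move; the robot and the scene stay as the last step left them, time stands still between calls to the robot, and variables do not carry over. Pictures are saved under pics/ and viewed, at most 10 in all, crops included, and the job is handed in when it is done.

```bash
ls; mkdir -p pics
cat > h.py <<'E'
import numpy as np, cv2
from cell import env
def cam(n):
    m=env.camera_model(n); f=200/np.tan(np.radians(m["vertical_fov"])/2)
    return f,m["cx"],m["cy"],np.array(m["pose"])
def ray(n,u,v):
    f,cx,cy,P=cam(n); d=P[:3,:3]@np.array([(u-cx)/f,(v-cy)/f,1]); return P[:3,3],d
def onz(n,u,v,z):
    o,d=ray(n,u,v); return o+d*(z-o[2])/d[2]
def proj(n,p):
    f,cx,cy,P=cam(n); q=P[:3,:3].T@(np.array(p)-P[:3,3]); return np.array([cx+f*q[0]/q[2],cy+f*q[1]/q[2]])
E
python3 - <<'E'
from h import *
for n in ["top","side"]:
    im=env.read_camera(n); cv2.imwrite(f"pics/{n}0.png",im)
    print(n,env.camera_model(n))
    for q in ["jig","knob_grip","carrier_grip","rack_top","glue_bottle","cup_white","whetstone"]:
        try:
            for r in env.outline_of(n,q)[:3]:
                ys,xs=np.nonzero(r["pixels"]); print(n,q,round(r["p"],2),r["rect"],xs.mean().round(1),ys.mean().round(1), cv2.minAreaRect(np.c_[xs,ys].astype(np.float32)))
        except Exception as e: print(q,e)
print(env.sense())
E
```

```text
pics
top {'vertical_fov': 48.96494605161481, 'cx': 323.6517803189409, 'cy': 200.6649131163089, 'pose': array([[-0.02552402, -0.99155517,  0.12714902,  0.41102635],
       [-0.99962456,  0.02658311,  0.00663932, -0.22617694],
       [-0.00996327, -0.12693182, -0.9918614 ,  1.14100644],
       [ 0.        ,  0.        ,  0.        ,  1.        ]])}
top jig 0.97 [235.1, 143.3, 318.7, 207.3] 283.2 178.5 ((277.800048828125, 178.10000610351562), (72.41614532470703, 52.810035705566406), 18.43494987487793)
top carrier_grip 0.72 [340.9, 156.2, 379.1, 195.9] 358.9 176.4 ((358.57318115234375, 176.15853881835938), (31.07857894897461, 27.33041000366211), 38.65980911254883)
top carrier_grip 0.56 [247.2, 157.9, 275.8, 183.6] 260.9 168.5 ((260.5754089355469, 168.70309448242188), (27.29124641418457, 26.015439987182617), 19.440034866333008)
top rack_top 0.57 [357.0, 201.6, 411.8, 260.2] 379.5 231.2 ((382.4188232421875, 231.9183349609375), (48.59893798828125, 47.378204345703125), 82.05652618408203)
top glue_bottle 0.78 [277.2, 99.1, 303.4, 128.5] 288.0 113.1 ((288.1176452636719, 112.9706039428711), (31
[... 2068 characters left out ...]
1524e-05,  1.57083251e+00]), 'joint_vel': array([ 0.00029778, -0.00102549,  0.00067601, -0.00095859, -0.00027642,
       -0.00095857]), 'effort': array([ 2.40550624e-03, -5.38515794e+01,  3.46683490e+01,  2.81746019e-03,
        2.87256689e-04,  1.85171899e-05]), 'position': array([ 0.22445595, -0.47455949,  0.2312911 ]), 'orientation': array([[ 9.04010169e-01,  4.27510952e-01,  9.39147315e-06],
       [ 4.27510950e-01, -9.04010167e-01,  7.22763846e-05],
       [ 3.93889332e-05, -6.13236290e-05, -9.99999997e-01]]), 'wrist_force': array([ 0.6638776 ,  1.02321913, -0.3411139 ]), 'wrist_torque': array([ 0.01443213,  0.04255503, -0.02472449]), 'grip_force': 0.0, 'grip_width': 0.9997758664648078}
```

View pics/top0.png

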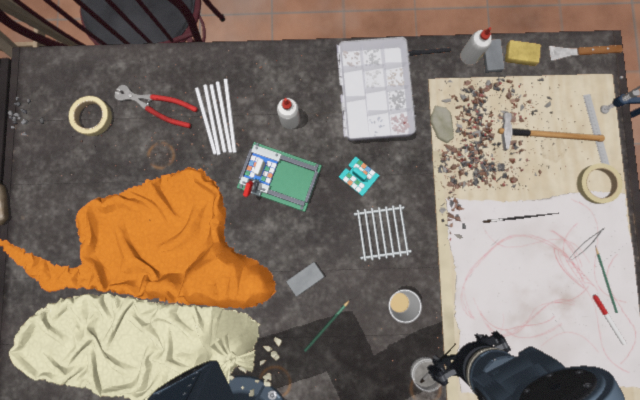

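View pics/side0.png

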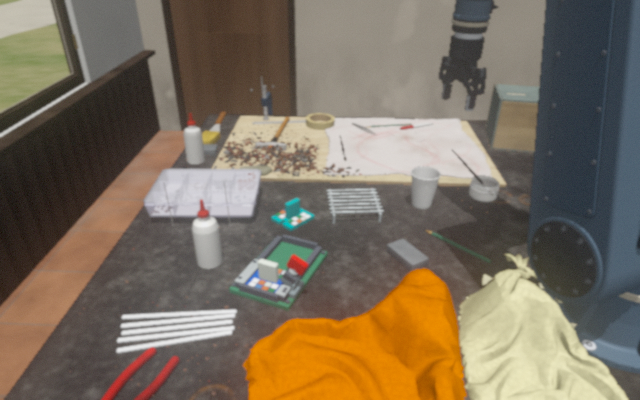

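The top view shows the jig around (278,178), with the carrier at its left end (260,168), the red knob at (247,188) and the rack at (383,232). The turquoise look-alike is at (359,176). The side view agrees. Next: coarse positions, and the wrist camera's offset from the tool.

Run:
```python
from h import *
from scipy.spatial.transform import Rotation as R
s=env.sense(); T=np.eye(4);T[:3,:3]=s["orientation"];T[:3,3]=s["position"]
f,cx,cy,P=cam("wrist"); print(f,cx,cy);print(np.round(np.linalg.inv(T)@P,4))
print("jigc",onz("top",277.8,178.1,.012),"knob",onz("top",247,187,.07),"carr",onz("top",260.6,168.7,.04),"rack",onz("top",383,232,.03))
print("jig corners",[onz("top",*p,.012).round(3) for p in [(253,143.5),(322,160),(303,209.5),(237,190)]])
print("glue",onz("top",288,113,.08),"cup",onz("top",405,305,.05),"whet",onz("top",305,278.6,.02),"turq",onz("top",359,176,.02))
im=cv2.imread("pics/top0.png")[130:270,225:425]; cv2.imwrite("pics/crop.png",cv2.resize(im,None,fx=4,fy=4,interpolation=2))
```

```text
295.75123968598695 318.5339233299822 202.78405633700052
[[ 4.000e-04 -9.561e-01 -2.932e-01  7.470e-02]
 [ 1.000e+00  2.000e-04  7.000e-04 -6.000e-04]
 [-6.000e-04 -2.932e-01  9.561e-01 -1.435e-01]
 [ 0.000e+00  0.000e+00  0.000e+00  1.000e+00]]
jigc [ 0.61835515 -0.10043088  0.012     ] knob [ 0.5874537 -0.0304037  0.07     ] carr [ 0.63878738 -0.05987349  0.04      ] rack [ 0.46973169 -0.36644236  0.03      ]
jig corners [array([ 0.713, -0.036,  0.012]), array([ 0.663, -0.217,  0.012]), array([ 0.534, -0.165,  0.012]), array([0.59 , 0.006, 0.012])]
glue [ 0.77043403 -0.13556466  0.08      ] cup [ 0.29048683 -0.40965823  0.05      ] whet [ 0.35827955 -0.16669013  0.02      ] turq [ 0.61665322 -0.3118317   0.02      ]
```

View pics/crop.png

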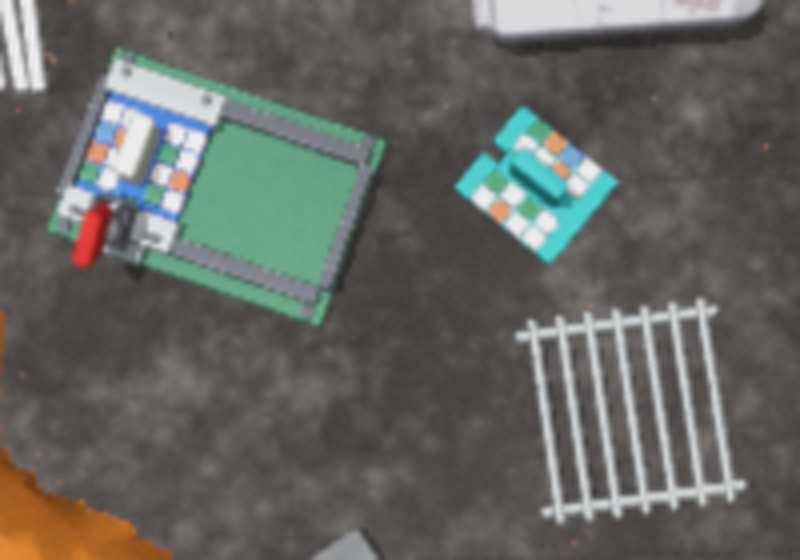

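Crop: jig corners are at crop (118,48), (385,142), (320,325), (50,232). The knob wing runs from (100,210) to (88,262). The rack spans (520,335) to (742,485). I'll move the wrist camera above the jig, squared to it.

```bash
python3 -m creep '[{"dx":4,"dy":4.5,"rz":-9},{"dx":8,"dy":9,"rz":-18},{"dx":12,"dy":13,"rz":-27},{"dx":16,"dy":17,"rz":-36},{"dx":20,"dy":21,"rz":-43},{"dx":24,"dy":25,"rz":-43},{"dx":28,"dy":29,"rz":-43},{"dx":32,"dy":33,"rz":-43},{"dx":36,"dy":37,"rz":-43},{"dx":39.5,"dy":40.5,"rz":-43},{"dx":39.5,"dy":40.5,"rz":-43},{"dx":39.5,"dy":40.5,"rz":-43}]'
python3 - <<'E'
from h import *
n="wrist"; im=env.read_camera(n); cv2.imwrite("pics/w1.png",im); s=env.sense(); print(s["time"],s["position"],s["qpos"])
np.save("w1.npy",cam(n)[3])
for q in ["jig","knob_grip","carrier_grip"]:
    for r in env.outline_of(n,q)[:2]:
        ys,xs=np.nonzero(r["pixels"]); print(q,round(r["p"],2),r["rect"],xs.mean(),ys.mean(),cv2.minAreaRect(np.c_[xs,ys].astype(np.float32)))
E
```

```text
invalid input
```

```bash
python3 -m creep '[{"dx":4,"dy":4,"dz":0,"rx":0,"ry":0,"rz":-9},{"dx":8,"dy":8,"dz":0,"rx":0,"ry":0,"rz":-18}]'; echo; python3 -m creep '[{"dx":4,"dy":4,"rz":-9}]' 1; python3 -m creep --help
```

```text
time: 1.05
position: [0.3049, -0.394, 0.2312]
orientation: [[0.993, 0.12, 0.0], [0.12, -0.993, 0.0], [0.0, -0.0, -1.0]]
wrist_force: [0.8, -0.0, 0.2]
grip_width: 1.001
grip_force: 0.0
invalid input
invalid input: not JSON, or not a number
```

```bash
python3 -m creep '[{"dx":4,"dy":4,"dz":0,"rx":0,"ry":0,"rz":-9},{"dx":8,"dy":8,"dz":0,"rx":0,"ry":0,"rz":-18},{"dx":12,"dy":12,"dz":0,"rx":0,"ry":0,"rz":-25},{"dx":16,"dy":16,"dz":0,"rx":0,"ry":0,"rz":-25},{"dx":20,"dy":20,"dz":0,"rx":0,"ry":0,"rz":-25},{"dx":24,"dy":24,"dz":0,"rx":0,"ry":0,"rz":-25},{"dx":28,"dy":28,"dz":0,"rx":0,"ry":0,"rz":-25},{"dx":31.5,"dy":32.5,"dz":0,"rx":0,"ry":0,"rz":-25},{"dx":31.5,"dy":32.5,"dz":0,"rx":0,"ry":0,"rz":-25},{"dx":31.5,"dy":32.5,"dz":0,"rx":0,"ry":0,"rz":-25}]'
python3 - <<'E'
from h import *
n="wrist"; im=env.read_camera(n); cv2.imwrite("pics/w1.png",im); s=env.sense(); print(s["time"],s["position"],s["qpos"])
np.save("w1.npy",cam(n)[3])
for q in ["jig","knob_grip","carrier_grip"]:
    for r in env.outline_of(n,q)[:2]:
        ys,xs=np.nonzero(r["pixels"]); print(q,round(r["p"],2),r["rect"],xs.mean(),ys.mean(),cv2.minAreaRect(np.c_[xs,ys].astype(np.float32)))
E
```

```text
time: 2.3
position: [0.608, -0.1206, 0.231]
orientation: [[0.977, -0.214, 0.007], [-0.214, -0.976, 0.042], [-0.003, -0.043, -0.999]]
wrist_force: [-0.9, 0.7, -0.6]
grip_width: 1.001
grip_force: 0.0
2.35 [ 0.60772339 -0.12077642  0.23118447] [-0.21742108  0.4060712   0.2308477   1.39809237  0.04290865  3.14060133]
jig 0.82 [228.9, 98.8, 393.9, 247.2] 316.04352541392524 164.74434241920324 ((305.68951416015625, 180.90341186523438), (163.5206298828125, 143.296875), 8.530765533447266)
knob_grip 0.57 [242.2, 196.0, 262.4, 244.4] 251.5993836671803 223.42218798151 ((252.06846618652344, 220.6506805419922), (18.60954475402832, 49.157283782958984), 20.556041717529297)
carrier_grip 0.88 [238.5, 130.6, 300.6, 192.6] 267.8974921630094 159.3398119122257 ((267.32763671875, 159.7150115966797), (59.82271194458008, 57.310630798339844), 6.709837436676025)
carrier_grip 0.87 [437.8, 88.1, 527.0, 172.0] 482.92314772204327 130.58490566037736 ((483.07305908203125, 131.483154296875), (71.65584564208984, 66.2498550415039), 32.0053825378418)
```

View pics/w1.png

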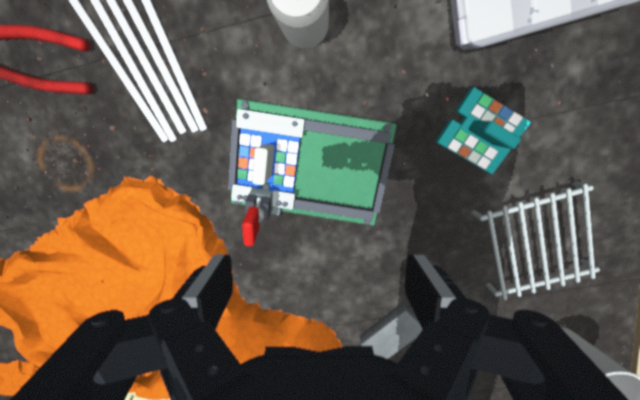

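The wrist view shows the jig corners at (237,100), (396,122), (376,223), (230,204), the white handle at (261,165) and the knob at (251,223). q6 hit its limit, so I'll use the yaw flipped by a half turn. I'll fit the jig pose and triangulate the knob while turning.

```bash
python3 - <<'E'
from h import *
from scipy.optimize import least_squares
P1=np.load("w1.npy")
import h
def projP(n,p):
    f,cx,cy,P=cam(n)
    if n=="wrist": P=P1
    q=P[:3,:3].T@(p-P[:3,3]); return np.array([cx+f*q[0]/q[2],cy+f*q[1]/q[2]])
C=np.array([[.065,.095],[.065,-.095],[-.065,-.095],[-.065,.095]])
obs={"wrist":[(237,100),(396,122),(376,223),(230,204)],"top":[(254.5,142),(321.25,165.5),(305,211.25),(237.5,188)]}
def J(v,p): c,s=np.cos(v[2]),np.sin(v[2]); return np.array([v[0]+c*p[0]-s*p[1],v[1]+s*p[0]+c*p[1],p[2]])
for cams in (["wrist"],["top"],["wrist","top"]):
    r=least_squares(lambda v:np.concatenate([projP(n,J(v,[*C[i],.012]))-obs[n][i] for n in cams for i in range(4)]),[.62,-.1,-.31])
    print(cams,r.x,np.degrees(r.x[2]),r.fun.round(1))
v=r.x
# knob: triangulate silhouette centroids wrist/side
ok={"wrist":(251.6,223.4),"side":(297,265.5)}
t=least_squares(lambda p:np.concatenate([projP(n,p)-ok[n] for n in ok]),[.59,-.03,.07]); k=t.x
c,s=np.cos(v[2]),np.sin(v[2]); d=k[:2]-v[:2]; print("knob centre",k,t.fun.round(1),"jig",c*d[0]+s*d[1],-s*d[0]+c*d[1])
for y in(.05,): print("carrier",J(v,[0,y,.012]),"handle top px",projP("wrist",J(v,[0,y,.064])))
print(s*-1)
E
python3 -m creep '[{"dx":0,"dy":0,"dz":0,"rx":0,"ry":0,"rz":10},{"dx":0,"dy":0,"dz":0,"rx":0,"ry":0,"rz":20},{"dx":0,"dy":0,"dz":0,"rx":0,"ry":0,"rz":30},{"dx":0,"dy":0,"dz":0,"rx":0,"ry":0,"rz":40},{"dx":0,"dy":0,"dz":0,"rx":0,"ry":0,"rz":50},{"dx":0,"dy":0,"dz":0,"rx":0,"ry":0,"rz":60},{"dx":0,"dy":0,"dz":0,"rx":0,"ry":0,"rz":70},{"dx":0,"dy":0,"dz":0,"rx":0,"ry":0,"rz":80},{"dx":0,"dy":0,"dz":0,"rx":0,"ry":0,"rz":90},{"dx":0,"dy":0,"dz":0,"rx":0,"ry":0,"rz":90}]'
```

```text
['wrist'] [ 0.6232563  -0.10268023 -0.34744042] -19.90686979297702 [-1.2 -0.6  0.5 -0.4 -0.4  1.2  1.1  0.1]
['top'] [ 0.62254449 -0.10485556 -0.36287982] -20.79148222091526 [-0.3 -0.1  0.8 -0.3  0.3  0.5 -0.8 -0.2]
['wrist', 'top'] [ 0.62313709 -0.10307635 -0.35021867] -20.066051870336697 [-0.7 -0.8  1.  -0.1 -0.2  1.4  1.3 -0.  -1.5  0.  -0.1 -1.1  0.1 -0.
 -1.3  0.2]
knob centre [ 0.58311662 -0.03279841  0.07397809] [ 0.  0. -0.  0.] jig -0.06170372466593955 0.05228075709814004
carrier [ 0.64029225 -0.05611146  0.012     ] handle top px [259.95364024 166.972661  ]
0.3431032147172593
time: 3.75
position: [0.6076, -0.1213, 0.2316]
orientation: [[0.217, 0.975, -0.042], [0.976, -0.217, 0.007], [-0.002, -0.043, -0.999]]
wrist_force: [0.4, 0.7, -0.6]
grip_width: 1.0
grip_force: 0.0
```

```bash
python3 -m creep '[{"dx":0,"dy":1,"dz":0,"rx":0,"ry":0,"rz":10},{"dx":-1,"dy":2,"dz":0,"rx":0,"ry":0,"rz":20},{"dx":-1,"dy":3,"dz":0,"rx":0,"ry":0,"rz":30},{"dx":-2,"dy":4,"dz":0,"rx":0,"ry":0,"rz":40},{"dx":-2,"dy":5,"dz":0,"rx":0,"ry":0,"rz":50},{"dx":-2.5,"dy":6,"dz":0,"rx":0,"ry":0,"rz":60},{"dx":-2.5,"dy":7,"dz":0,"rx":0,"ry":0,"rz":70},{"dx":-2.5,"dy":7,"dz":0,"rx":0,"ry":0,"rz":80},{"dx":-2.5,"dy":7,"dz":0,"rx":0,"ry":0,"rz":82.5},{"dx":-2.5,"dy":7,"dz":0,"rx":0,"ry":0,"rz":82.5}]'
python3 - <<'E'
from h import *
n="wrist"; P=cam(n)[3]; im=env.read_camera(n); s=env.sense(); print(s["time"],s["position"],s["qpos"],s["orientation"])
np.save("w2.npy",P); cv2.imwrite("pics/w2.png",im)
for q in ["jig","knob_grip","carrier_grip"]:
    for r in env.outline_of(n,q)[:1]:
        ys,xs=np.nonzero(r["pixels"]); print(q,round(r["p"],2),r["rect"],xs.mean(),ys.mean(),cv2.minAreaRect(np.c_[xs,ys].astype(np.float32)))
E
```

```text
time: 5.0
position: [0.5828, -0.0512, 0.2315]
orientation: [[-0.939, 0.344, -0.013], [0.345, 0.938, -0.041], [-0.002, -0.043, -0.999]]
wrist_force: [-0.6, 0.4, -0.6]
grip_width: 0.997
grip_force: 0.0
5.05 [ 0.58285933 -0.05121668  0.23149914] [-0.06576484  0.35013907  0.14569189  1.37624408 -0.04173943  0.28634052] [[-0.93873438  0.34441085 -0.01260699]
 [ 0.34463388  0.93784195 -0.04098741]
 [-0.00229314 -0.04282109 -0.99908012]]
jig 0.72 [226.0, 162.8, 374.1, 266.4] 290.43538998835857 210.02131279663294 ((298.1826171875, 211.19769287109375), (151.5297393798828, 98.87997436523438), 1.5765501260757446)
knob_grip 0.8 [330.6, 162.8, 349.4, 199.2] 341.35445544554455 180.8118811881188 ((340.5, 180.5), (37.0, 17.0), 90.0)
carrier_grip 0.92 [311.0, 194.5, 367.3, 248.3] 338.1746207917129 221.80133185349612 ((338.00653076171875, 221.86614990234375), (56.37200164794922, 52.49855422973633), 2.7927021980285645)
```

View pics/w2.png

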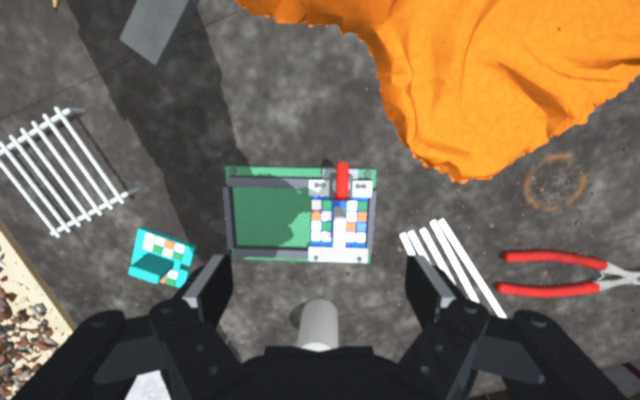

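The view is nearly squared to the jig: corners (227,166), (377,170), (369,264), (232,260); knob (341,181); handle (339,230). I'll refine by fitting a box model of the wing to the outlines, plus the jig corners.

```bash
cat > fit.py <<'E'
from h import *
from scipy.optimize import least_squares
from scipy.spatial.transform import Rotation as R
def pr(n,p,P=None):
    f,cx,cy,Q=cam(n); P=Q if P is None else P
    q=P[:3,:3].T@(p-P[:3,3]); return np.array([cx+f*q[0]/q[2],cy+f*q[1]/q[2]])
W1,W2=np.load("w1.npy"),np.load("w2.npy")
C=np.array([[.065,.095],[.065,-.095],[-.065,-.095],[-.065,.095]])
obs=[("wrist",W1,[(237,100),(396,122),(376,223),(230,204)]),("wrist",W2,[(369,264),(232,260),(227,166),(377,169.5)]),("top",None,[(254.5,142),(321.25,165.5),(305,211.25),(237.5,188)])]
def J(v,p): c,s=np.cos(v[2]),np.sin(v[2]); return np.array([v[0]+c*p[0]-s*p[1],v[1]+s*p[0]+c*p[1],p[2]])
E
python3 - <<'E'
from fit import *
r=least_squares(lambda v:np.concatenate([pr(n,J(v,[*C[i],.012]),P)-o[i] for n,P,o in obs for i in range(4)]),[.62,-.1,-.35],loss="soft_l1")
v=r.x; print(v,np.degrees(v[2]),r.fun.round(1)); np.save("jig.npy",v)
a=np.radians(25); ax=np.array([-np.sin(a),0,np.cos(a)]); px=np.array([np.cos(a),0,np.sin(a)])
rects=[("wrist",W1,[242.2,196,262.4,244.4]),("wrist",W2,[330.6,162.8,349.4,199.2]),("side",None,[285.1,258.6,310.4,274.8])]
def bx(g,n,P):
    q=np.array([pr(n,J(v,g+px*i*.018+np.array([0,.006*j,0])+ax*k),P) for i in(-1,1) for j in(-1,1) for k in(-.018,.012)])
    return np.r_[q.min(0),q.max(0)]
t=least_squares(lambda g:np.concatenate([bx(g,n,P)-o for n,P,o in rects]),[-.063,.05,.077],loss="soft_l1",f_scale=2)
print("grip jig",t.x,J(v,t.x),t.fun.round(1)); np.save("knob.npy",t.x)
for n,P,o in rects: print((bx(t.x,n,P)-o).round(1))
print("handle top w2",pr("wrist",J(v,[0,.05,.064]),W2))
E
```

```text
[ 0.62382701 -0.10268276 -0.35820088] -20.52339885089999 [-0.7 -2.   0.9  0.1 -1.1  1.5  0.5 -1.1  0.6 -0.8 -0.3 -0.5 -3.6  0.5
 -1.3 -0.8 -1.3 -0.4 -0.1 -1.  -0.3 -0.1 -1.6 -0.4]
grip jig [-0.06279893  0.05027967  0.07338354] [ 0.58264153 -0.03357772  0.07338354] [ 0.8  3.8 -0.3 -1.3  3.7 -1.8 -2.1  1.6 -0.6 -4.3 -1.4  3.8]
[ 0.8  3.8 -0.3 -1.3]
[ 3.7 -1.8 -2.1  1.6]
[-0.6 -4.3 -1.4  3.8]
handle top w2 [338.60565727 233.31843506]
```

```bash
cat >> fit.py <<'E'
v=np.load("jig.npy"); JR=R.from_euler("z",v[2]).as_matrix()
LEAN=R.from_rotvec(np.radians(-25)*JR[:,1]).as_matrix()
DOWN=np.c_[-JR[:,0],JR[:,1],[0,0,-1]]
def delta(grasp,Rt):
    s=env.sense(); tcp=np.array(grasp)+env.tcp_to_grasp*Rt[:,2]
    print("t",s["time"],"d cm",((tcp-s["position"])*100).round(2),"rot deg",np.degrees(R.from_matrix(Rt@s["orientation"].T).as_rotvec()).round(2))
E
python3 - <<'E'
from fit import *
a=np.radians(25); ax=JR@np.array([-np.sin(a),0,np.cos(a)]); g=J(v,np.load("knob.npy")); Rt=LEAN@DOWN
print(Rt.round(3),ax)
delta(g+ax*.07,Rt)
E
```

```text
[[-0.849  0.351  0.396]
 [ 0.318  0.937 -0.148]
 [-0.423  0.    -0.906]] [-0.3957943   0.14816568  0.90630779]
t 5.2 d cm [ -2.07   2.51 -11.15] rot deg [ -6.36 -24.17   0.07]
```

```bash
python3 -m creep '[{"dx":-1,"dy":1,"dz":-2,"rx":-2.5,"ry":-9.5,"rz":0},{"dx":-2.1,"dy":2.5,"dz":-4,"rx":-5,"ry":-19,"rz":0},{"dx":-2.1,"dy":2.5,"dz":-7,"rx":-6.4,"ry":-24.2,"rz":0},{"dx":-2.1,"dy":2.5,"dz":-10,"rx":-6.4,"ry":-24.2,"rz":0},{"dx":-2.1,"dy":2.5,"dz":-11.1,"rx":-6.4,"ry":-24.2,"rz":0},{"dx":-2.1,"dy":2.5,"dz":-11.1,"rx":-6.4,"ry":-24.2,"rz":0},{"dx":-2.1,"dy":2.5,"dz":-11.1,"rx":-6.4,"ry":-24.2,"rz":0}]' 0.7
python3 - <<'E'
from fit import *
n="wrist"; P=cam(n)[3]; im=env.read_camera(n)
np.save("w3.npy",P); 
a=np.radians(25); axj=np.array([-np.sin(a),0,np.cos(a)]); px=np.array([np.cos(a),0,np.sin(a)]); g=np.load("knob.npy"); ax=JR@axj
delta(J(v,g),LEAN@DOWN)
for r in env.outline_of(n,"knob_grip")[:1]:
    ys,xs=np.nonzero(r["pixels"]); print(round(r["p"],2),r["rect"],xs.mean(),ys.mean())
for i in(-1,1):
  for j in(-1,1):
    for k in(-.018,.012):
      q=pr(n,J(v,g+px*i*.018+np.array([0,.006*j,0])+axj*k),P); cv2.circle(im,tuple(int(x) for x in q.round()),2,(0,255,255) if k>0 else (255,255,0),-1)
cv2.imwrite("pics/w3.png",im)
E
```

```text
time: 6.08
position: [0.5635, -0.0261, 0.1216]
orientation: [[-0.848, 0.35, 0.398], [0.317, 0.937, -0.149], [-0.425, -0.001, -0.905]]
wrist_force: [0.6, 0.2, -0.6]
grip_width: 0.696
grip_force: 0.0
t 6.125 d cm [ 2.67 -1.03 -6.51] rot deg [ 0.07  0.12 -0.02]
0.57 [305.6, 193.4, 330.8, 255.5] 318.64122807017543 224.6078947368421
```

View pics/w3.png

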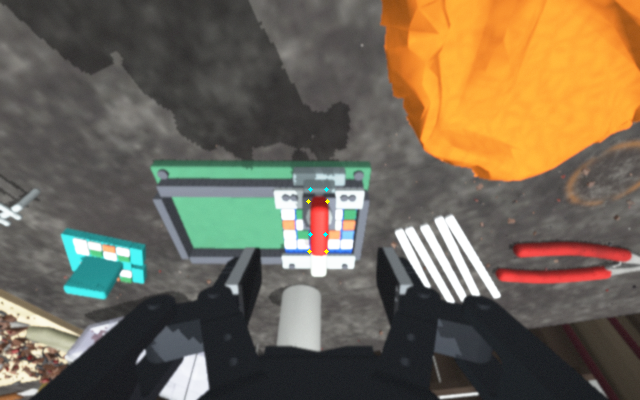

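The overlay nearly matches the red wing (310–328, 196–254). The axial depth is still uncertain, so I'll check it with red colour masks.

Run:
```python
from fit import *
W3=np.load("w3.npy"); g=np.load("knob.npy")
a=np.radians(25); axj=np.array([-np.sin(a),0,np.cos(a)]); px=np.array([np.cos(a),0,np.sin(a)])
L=[("wrist",W1,"w1",(225,185,280,255)),("wrist",W2,"w2",(320,150,365,215)),("wrist",W3,"w3",(296,190,340,262)),("side",None,"side0",(270,240,330,290))]
im3=cv2.imread("pics/w3.png")
rects=[]
for n,P,f,(x0,y0,x1,y1) in L:
    im=cv2.imread(f"pics/{f}.png").astype(int)[y0:y1,x0:x1]; B,G,Rr=im[...,0],im[...,1],im[...,2]
    m=((Rr>90)&(Rr>2*G)&(Rr>2*B)).astype(np.uint8)
    k,l,st,c=cv2.connectedComponentsWithStats(m); i=1+st[1:,4].argmax(); x,y,w,h_=st[i,:4]
    rects.append((n,P,np.array([x+x0,y+y0,x+w+x0,y+h_+y0])-.5)); print(f,rects[-1][2],st[i,4])
def bx(g,n,P):
    q=np.array([pr(n,J(v,g+px*i*.018+np.array([0,.006*j,0])+axj*k),P) for i in(-1,1) for j in(-1,1) for k in(-.018,.012)])
    return np.r_[q.min(0),q.max(0)]
t=least_squares(lambda g:np.concatenate([bx(g,n,P)-o for n,P,o in rects]),g,loss="soft_l1")
print(g,t.x)
for n,P,o in rects: print((bx(t.x,n,P)-o).round(1),(bx(g,n,P)-o).round(1))
print("world",J(v,t.x)); delta(J(v,t.x),LEAN@DOWN)
```

```text
w1 [241.5 206.5 258.5 246.5] 524
w2 [335.5 161.5 348.5 199.5] 438
w3 [309.5 196.5 328.5 254.5] 919
side0 [287.5 254.5 307.5 274.5] 230
[-0.06279893  0.05027967  0.07338354] [-0.06484917  0.05118398  0.07887134]
[-1.1 -3.6  1.7  0.3] [ 1.5 -6.7  3.6 -3.4]
[-0.2 -1.7  0.1  0.9] [-1.2 -0.5 -1.2  1.3]
[-0.  -4.8  0.   1.1] [-1.1 -7.4 -1.7 -3.5]
[-2.4 -2.   2.3  2.4] [-3.  -0.2  1.5  4.1]
world [ 0.58103846 -0.03201202  0.07887134]
t 6.175 d cm [ 2.52 -0.87 -5.95] rot deg [ 0.07  0.11 -0.02]
```

```bash
python3 -m creep '[{"dx":0.8,"dy":-0.3,"dz":-2,"rx":0,"ry":0,"rz":0},{"dx":1.7,"dy":-0.6,"dz":-4,"rx":0,"ry":0,"rz":0},{"dx":2.1,"dy":-0.7,"dz":-5,"rx":0,"ry":0,"rz":0},{"dx":2.5,"dy":-0.9,"dz":-5.9,"rx":0,"ry":0,"rz":0},{"dx":2.5,"dy":-0.9,"dz":-5.9,"rx":0,"ry":0,"rz":0},{"dx":2.5,"dy":-0.9,"dz":-5.9,"rx":0,"ry":0,"rz":0}]'; python3 -m creep '[{"dx":0,"dy":0,"dz":0,"rx":0,"ry":0,"rz":0},{"dx":0,"dy":0,"dz":0,"rx":0,"ry":0,"rz":0},{"dx":0,"dy":0,"dz":0,"rx":0,"ry":0,"rz":0},{"dx":0,"dy":0,"dz":0,"rx":0,"ry":0,"rz":0},{"dx":0,"dy":0,"dz":0,"rx":0,"ry":0,"rz":0},{"dx":0,"dy":0,"dz":0,"rx":0,"ry":0,"rz":0}]' 0
```

```text
time: 6.92
position: [0.5872, -0.0349, 0.0618]
orientation: [[-0.849, 0.35, 0.397], [0.316, 0.937, -0.149], [-0.424, -0.001, -0.906]]
wrist_force: [0.7, 0.4, -0.7]
grip_width: 0.702
grip_force: 0.0
time: 7.68
position: [0.5871, -0.0348, 0.0619]
orientation: [[-0.849, 0.35, 0.397], [0.316, 0.937, -0.149], [-0.424, -0.001, -0.906]]
wrist_force: [-4.3, 0.5, 6.1]
grip_width: 0.149
grip_force: 58.6
```

```bash
python3 -m creep '[{"dx":-0.2,"dy":0.07,"dz":0.45,"rx":0,"ry":0,"rz":0},{"dx":-0.4,"dy":0.15,"dz":0.9,"rx":0,"ry":0,"rz":0},{"dx":-0.55,"dy":0.2,"dz":1.25,"rx":0,"ry":0,"rz":0},{"dx":-0.67,"dy":0.25,"dz":1.54,"rx":0,"ry":0,"rz":0},{"dx":-0.67,"dy":0.25,"dz":1.54,"rx":0,"ry":0,"rz":0},{"dx":-0.67,"dy":0.25,"dz":1.54,"rx":0,"ry":0,"rz":0}]'; python3 -c "
from h import *; s=env.sense(); print(s['wrist_torque'],s['qpos'])"
```

```text
time: 8.43
position: [0.5805, -0.0324, 0.0763]
orientation: [[-0.849, 0.35, 0.396], [0.316, 0.937, -0.149], [-0.423, -0.001, -0.906]]
wrist_force: [7.7, -0.7, -10.8]
grip_width: 0.149
grip_force: 58.8
[ 0.27488251 -0.21263361  0.20018338] [ 0.02898155  0.20528757 -0.61862435  0.33924194 -0.16108776  0.35270162]
```

```bash
python3 -m creep '[{"dx":0,"dy":0,"dz":0,"rx":-4,"ry":1.5,"rz":9.1},{"dx":0,"dy":0,"dz":0,"rx":-7.9,"ry":3,"rz":18.1},{"dx":0,"dy":0,"dz":0,"rx":-11.9,"ry":4.5,"rz":27.2},{"dx":0,"dy":0,"dz":0,"rx":-15.8,"ry":5.9,"rz":36.2},{"dx":0,"dy":0,"dz":0,"rx":-19.8,"ry":7.4,"rz":45.3},{"dx":0,"dy":0,"dz":0,"rx":-23.7,"ry":8.9,"rz":54.4},{"dx":0,"dy":0,"dz":0,"rx":-27.3,"ry":10.2,"rz":62.5},{"dx":0,"dy":0,"dz":0,"rx":-27.3,"ry":10.2,"rz":62.5},{"dx":0,"dy":0,"dz":0,"rx":-27.3,"ry":10.2,"rz":62.5}]'; python3 -c "
from h import *; s=env.sense(); print(s['wrist_torque'],s['qpos'])"
```

```text
time: 9.55
position: [0.581, -0.0343, 0.0769]
orientation: [[-0.633, -0.665, 0.397], [-0.76, 0.632, -0.152], [-0.15, -0.398, -0.905]]
wrist_force: [9.4, -10.2, -10.3]
grip_width: 0.144
grip_force: 58.6
[-1.48917717 -0.52472904 -0.5548349 ] [ 0.02696676  0.20473093 -0.61920809  0.33695315 -0.16340078 -0.8517181 ]
```

```bash
python3 -m creep '[{"dx":0.06,"dy":0,"dz":-0.15,"rx":0,"ry":0,"rz":0},{"dx":0.06,"dy":0,"dz":-0.15,"rx":0,"ry":0,"rz":0}]'; python3 -m creep '[{"dx":0,"dy":0,"dz":0,"rx":0,"ry":0,"rz":0},{"dx":0,"dy":0,"dz":0,"rx":0,"ry":0,"rz":0},{"dx":0,"dy":0,"dz":0,"rx":0,"ry":0,"rz":0},{"dx":-0.8,"dy":0.3,"dz":1.8,"rx":0,"ry":0,"rz":0},{"dx":-2,"dy":0.75,"dz":4.5,"rx":0,"ry":0,"rz":0},{"dx":-3.5,"dy":1.3,"dz":8,"rx":0,"ry":0,"rz":0},{"dx":-4,"dy":1.5,"dz":10,"rx":0,"ry":0,"rz":0},{"dx":-4,"dy":1.5,"dz":10,"rx":0,"ry":0,"rz":0}]' 0.4
python3 - <<'E'
from fit import *
n="wrist"; P=cam(n)[3]; im=env.read_camera(n); np.save("w4.npy",P); cv2.imwrite("pics/w4.png",im)
g=J(v,[0,.05,.052]); 
delta(g+[0,0,.07],DOWN); print(pr(n,J(v,[0,.05,.064]),P))
E
```

```text
time: 9.8
position: [0.5817, -0.0344, 0.0754]
orientation: [[-0.633, -0.664, 0.398], [-0.76, 0.632, -0.152], [-0.15, -0.398, -0.905]]
wrist_force: [8.3, -10.7, -9.4]
grip_width: 0.145
grip_force: 58.9
time: 10.8
position: [0.5417, -0.0171, 0.1771]
orientation: [[-0.63, -0.666, 0.4], [-0.761, 0.631, -0.148], [-0.155, -0.398, -0.904]]
wrist_force: [0.6, 0.1, -0.2]
grip_width: 0.401
grip_force: 0.0
t 10.85 d cm [10.01 -3.86 -7.24] rot deg [ 21.85  15.38 -67.89]
[274.01598595 203.53012556]
```

View pics/w4.png

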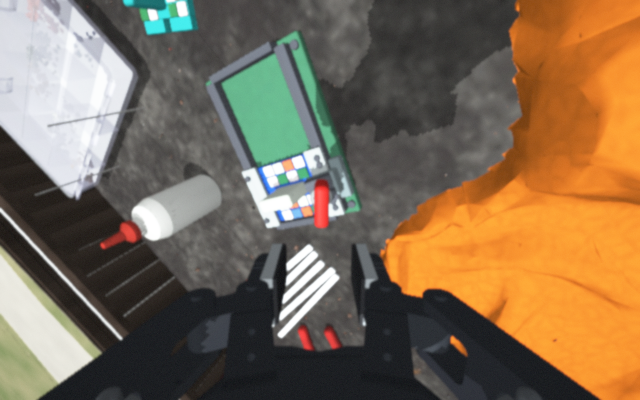

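The knob is turned and stands out, with the fingers clear. Next I go upright over the handle.

```bash
python3 -m creep '[{"dx":1,"dy":-0.5,"dz":1,"rx":3.1,"ry":2.2,"rz":-9.7},{"dx":2.5,"dy":-1,"dz":1,"rx":6.2,"ry":4.4,"rz":-19.4},{"dx":4,"dy":-1.5,"dz":1,"rx":9.4,"ry":6.6,"rz":-29.1},{"dx":5.5,"dy":-2,"dz":1,"rx":12.5,"ry":8.8,"rz":-38.8},{"dx":7,"dy":-2.7,"dz":1,"rx":15.6,"ry":11,"rz":-48.5},{"dx":8.5,"dy":-3.3,"dz":1,"rx":18.7,"ry":13.2,"rz":-58.2},{"dx":10,"dy":-3.9,"dz":0,"rx":21.8,"ry":15.4,"rz":-67.9},{"dx":10,"dy":-3.9,"dz":-2,"rx":21.8,"ry":15.4,"rz":-67.9},{"dx":10,"dy":-3.9,"dz":-2,"rx":21.8,"ry":15.4,"rz":-67.9},{"dx":10,"dy":-3.9,"dz":-2,"rx":21.8,"ry":15.4,"rz":-67.9}]' 0.6
python3 - <<'E'
from fit import *
n="wrist"; P=cam(n)[3]; im=env.read_camera(n); np.save("w5.npy",P)
delta(J(v,[0,.05,.050]),DOWN)
for x in(-.02,.02):
  for y in(-.007,.007):
    q=pr(n,J(v,[x,.05+y,.064]),P); cv2.circle(im,tuple(int(t) for t in q.round()),2,(0,0,255),-1)
cv2.imwrite("pics/w5.png",im)
E
```

```text
time: 12.1
position: [0.6407, -0.0563, 0.1549]
orientation: [[-0.937, 0.35, -0.003], [0.35, 0.937, 0.001], [0.003, -0.0, -1.0]]
wrist_force: [0.4, -1.7, 0.0]
grip_width: 0.602
grip_force: 0.0
t 12.15 d cm [  0.04   0.04 -12.43] rot deg [-0.05 -0.08 -0.02]
```

View pics/w5.png

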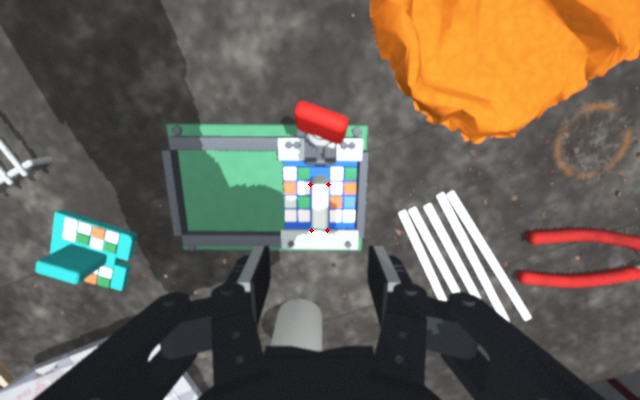

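The handle top is inside the projected marks (311–328, 184–231). The knob is turned, and the rails are square to the image. Now descend and grip.

```bash
python3 -m creep '[{"dx":0,"dy":0,"dz":-4,"rx":0,"ry":0,"rz":0},{"dx":0,"dy":0,"dz":-8,"rx":0,"ry":0,"rz":0},{"dx":0,"dy":0,"dz":-11,"rx":0,"ry":0,"rz":0},{"dx":0,"dy":0,"dz":-12.4,"rx":0,"ry":0,"rz":0},{"dx":0,"dy":0,"dz":-12.4,"rx":0,"ry":0,"rz":0},{"dx":0,"dy":0,"dz":-12.4,"rx":0,"ry":0,"rz":0}]'; python3 -m creep '[{"dx":0,"dy":0,"dz":0,"rx":0,"ry":0,"rz":0},{"dx":0,"dy":0,"dz":0,"rx":0,"ry":0,"rz":0},{"dx":0,"dy":0,"dz":0,"rx":0,"ry":0,"rz":0},{"dx":0,"dy":0,"dz":0,"rx":0,"ry":0,"rz":0},{"dx":0,"dy":0,"dz":0,"rx":0,"ry":0,"rz":0}]' 0
python3 - <<'E'
from fit import *
print(JR[:,1]*.092, JR[:,0])
E
```

```text
time: 12.9
position: [0.6419, -0.0565, 0.0328]
orientation: [[-0.937, 0.351, 0.001], [0.351, 0.937, 0.001], [-0.0, 0.001, -1.0]]
wrist_force: [-0.5, -0.3, 0.2]
grip_width: 0.6
grip_force: 0.0
time: 13.52
position: [0.6415, -0.0565, 0.0321]
orientation: [[-0.937, 0.351, -0.0], [0.351, 0.937, 0.001], [0.0, 0.001, -1.0]]
wrist_force: [-1.0, -0.1, 5.6]
grip_width: 0.154
grip_force: 59.6
[0.03225427 0.08616068 0.        ] [ 0.93652909 -0.35058988 -0.        ]
```

```bash
python3 -m creep '[{"dx":-0.2,"dy":-0.54,"dz":0,"rx":0,"ry":0,"rz":0},{"dx":-0.5,"dy":-1.34,"dz":0,"rx":0,"ry":0,"rz":0},{"dx":-0.9,"dy":-2.4,"dz":0,"rx":0,"ry":0,"rz":0},{"dx":-1.3,"dy":-3.47,"dz":0,"rx":0,"ry":0,"rz":0},{"dx":-1.6,"dy":-4.27,"dz":0,"rx":0,"ry":0,"rz":0}]'
```

```text
time: 14.15
position: [0.6258, -0.0991, 0.0321]
orientation: [[-0.937, 0.35, 0.001], [0.35, 0.937, 0.002], [0.0, 0.002, -1.0]]
wrist_force: [1.0, 2.9, 5.8]
grip_width: 0.151
grip_force: 59.8
```

Sliding with low force; now the rest of the way.

```bash
python3 -m creep '[{"dx":-0.4,"dy":-1.07,"dz":0,"rx":0,"ry":0,"rz":0},{"dx":-0.8,"dy":-2.14,"dz":0,"rx":0,"ry":0,"rz":0},{"dx":-1.2,"dy":-3.2,"dz":0,"rx":0,"ry":0,"rz":0},{"dx":-1.6,"dy":-4.25,"dz":0,"rx":0,"ry":0,"rz":0},{"dx":-1.6,"dy":-4.25,"dz":0,"rx":0,"ry":0,"rz":0},{"dx":-1.6,"dy":-4.25,"dz":0,"rx":0,"ry":0,"rz":0}]'
python3 - <<'E'
from fit import *
s=env.sense(); d=JR.T@(s["position"]-np.r_[v[:2],0]); print("tcp in jig",d, s["wrist_torque"])
im=env.read_camera("top"); cv2.imwrite("pics/t2.png",im)
for r in env.outline_of("top","carrier_grip")[:3]: 
    ys,xs=np.nonzero(r["pixels"]); print(r["p"],onz("top",xs.mean(),ys.mean(),.025))
# rack fit from corners in crop: wire ends grid bbox
m=[r for r in env.outline_of("top","rack_top")][:2]
for r in m:
    ys,xs=np.nonzero(r["pixels"]); b=cv2.minAreaRect(np.c_[xs,ys].astype(np.float32)); print(r["p"],b,onz("top",*b[0],.03))
pts=[(520,335),(712,310),(742,485),(547,512)]
print([onz("top",225+x/4,130+y/4,.03).round(4) for x,y in pts], np.mean([onz("top",225+x/4,130+y/4,.03) for x,y in pts],0))
E
```

```text
time: 14.9
position: [0.6093, -0.1428, 0.0321]
orientation: [[-0.936, 0.351, -0.0], [0.351, 0.936, -0.001], [0.0, -0.001, -1.0]]
wrist_force: [-1.2, -3.1, 6.6]
grip_width: 0.156
grip_force: 59.9
tcp in jig [ 0.00044074 -0.04266298  0.03211601] [-0.597002    0.24049173  0.05786782]
0.57 [ 0.58599882 -0.15829002  0.025     ]
0.56 [ 0.61557236 -0.30996553  0.025     ]
0.63 ((381.3726806640625, 231.58755493164062), (49.77360916137695, 49.635406494140625), 82.05652618408203) [ 0.47087798 -0.36238575  0.03      ]
[array([ 0.5178, -0.2974,  0.03  ]), array([ 0.5305, -0.4198,  0.03  ]), array([ 0.4197, -0.4333,  0.03  ]), array([ 0.4061, -0.3105,  0.03  ])] [ 0.46854606 -0.36525435  0.03      ]
```

```bash
python3 -m creep '[{"dx":0,"dy":0,"dz":0.5,"rx":0,"ry":0,"rz":0},{"dx":0,"dy":0,"dz":1.2,"rx":0,"ry":0,"rz":0},{"dx":0,"dy":0,"dz":2.5,"rx":0,"ry":0,"rz":0},{"dx":0,"dy":0,"dz":4.5,"rx":0,"ry":0,"rz":0},{"dx":0,"dy":0,"dz":7,"rx":0,"ry":0,"rz":0},{"dx":0,"dy":0,"dz":9,"rx":0,"ry":0,"rz":0},{"dx":0,"dy":0,"dz":10,"rx":0,"ry":0,"rz":0},{"dx":0,"dy":0,"dz":10,"rx":0,"ry":0,"rz":0}]'
```

```text
time: 16.05
position: [0.6093, -0.1417, 0.1319]
orientation: [[-0.937, 0.351, -0.0], [0.351, 0.937, 0.001], [0.001, 0.0, -1.0]]
wrist_force: [-0.3, 0.9, -2.3]
grip_width: 0.154
grip_force: 58.5
```

```bash
python3 -m creep '[{"dx":-0.6,"dy":-1,"dz":0,"rx":0,"ry":0,"rz":0},{"dx":-2,"dy":-3.2,"dz":0,"rx":0,"ry":0,"rz":0},{"dx":-4,"dy":-6.3,"dz":0,"rx":0,"ry":0,"rz":0},{"dx":-6,"dy":-9.5,"dz":0,"rx":0,"ry":0,"rz":0},{"dx":-8,"dy":-12.7,"dz":0,"rx":0,"ry":0,"rz":0},{"dx":-10,"dy":-15.9,"dz":0,"rx":0,"ry":0,"rz":0},{"dx":-12,"dy":-19,"dz":0,"rx":0,"ry":0,"rz":0},{"dx":-13.3,"dy":-21.2,"dz":0,"rx":0,"ry":0,"rz":0},{"dx":-14,"dy":-22.2,"dz":0,"rx":0,"ry":0,"rz":0},{"dx":-14,"dy":-22.2,"dz":0,"rx":0,"ry":0,"rz":0},{"dx":-14,"dy":-22.2,"dz":0,"rx":0,"ry":0,"rz":0}]'
python3 - <<'E'
from fit import *
n="wrist"; P=cam(n)[3]; im=env.read_camera(n); s=env.sense(); print(s["position"],s["wrist_force"])
im2=env.read_camera("side"); cv2.imwrite("pics/ws.png",np.vstack([im[:,:],im2])[::1][:, :]) 
a=im; b=im2[120:320,200:460]; b=cv2.resize(b,(640,492))[:, :]
cv2.imwrite("pics/ws.png",cv2.resize(np.hstack([cv2.resize(a,(640,400)),cv2.resize(im2[100:300,220:440],(440,400))]),(800,296)))
E
```

```text
time: 17.42
position: [0.4692, -0.363, 0.131]
orientation: [[-0.937, 0.35, -0.002], [0.35, 0.937, 0.001], [0.002, 0.001, -1.0]]
wrist_force: [0.1, 0.2, -2.5]
grip_width: 0.152
grip_force: 58.6
[ 0.46939962 -0.36283124  0.13106782] [ 0.83086718  0.36129847 -2.68026533]
```

View pics/ws.png

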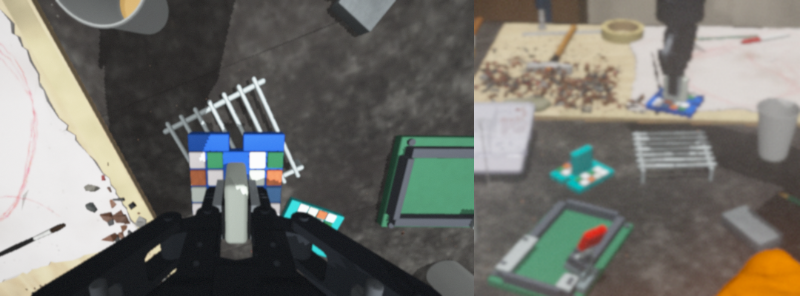

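The carrier is held level over the rack, and the knob is still latched. Visible rack corners at full scale are about (225,177), (356,111) and (403,232), so I'll check the rack centre with the wrist camera.

Run:
```python
from h import *
q=[onz("wrist",*p,.03) for p in [(225,177),(356,111),(403,232)]]; print(q,(q[0]+q[2])/2)
```

```text
[array([ 0.42035391, -0.42832997,  0.03      ]), array([ 0.40844104, -0.30816023,  0.03      ]), array([ 0.5210124, -0.3013038,  0.03     ])] [ 0.47068315 -0.36481688  0.03      ]
```

```bash
python3 -m creep '[{"dx":0,"dy":-0.2,"dz":-1.5,"rx":0,"ry":0,"rz":0},{"dx":0,"dy":-0.2,"dz":-3.5,"rx":0,"ry":0,"rz":0},{"dx":0,"dy":-0.2,"dz":-5.5,"rx":0,"ry":0,"rz":0},{"dx":0,"dy":-0.2,"dz":-6.8,"rx":0,"ry":0,"rz":0},{"dx":0,"dy":-0.2,"dz":-7.5,"rx":0,"ry":0,"rz":0},{"dx":0,"dy":-0.2,"dz":-7.8,"rx":0,"ry":0,"rz":0},{"dx":0,"dy":-0.2,"dz":-7.9,"rx":0,"ry":0,"rz":0},{"dx":0,"dy":-0.2,"dz":-8,"rx":0,"ry":0,"rz":0},{"dx":0,"dy":-0.2,"dz":-8,"rx":0,"ry":0,"rz":0}]'; python3 -m creep '[{"dx":0,"dy":0,"dz":-0.1,"rx":0,"ry":0,"rz":0},{"dx":0,"dy":0,"dz":-0.1,"rx":0,"ry":0,"rz":0}]'
```

```text
time: 18.65
position: [0.4691, -0.3658, 0.0515]
orientation: [[-0.937, 0.351, -0.001], [0.351, 0.937, 0.001], [0.001, 0.0, -1.0]]
wrist_force: [0.5, -0.5, -3.3]
grip_width: 0.153
grip_force: 58.7
time: 18.9
position: [0.4689, -0.3657, 0.0502]
orientation: [[-0.937, 0.351, -0.002], [0.351, 0.937, 0.001], [0.002, 0.0, -1.0]]
wrist_force: [-0.5, -0.5, -1.9]
grip_width: 0.154
grip_force: 58.7
```

```bash
python3 -m creep '[{"dx":0,"dy":0,"dz":-0.1,"rx":0,"ry":0,"rz":0},{"dx":0,"dy":0,"dz":-0.1,"rx":0,"ry":0,"rz":0}]'
```

```text
time: 19.15
position: [0.469, -0.3657, 0.0501]
orientation: [[-0.936, 0.351, -0.001], [0.351, 0.936, 0.0], [0.001, 0.0, -1.0]]
wrist_force: [-2.3, 2.2, 6.9]
grip_width: 0.15
grip_force: 60.0
```

Contact with the rack (up-force about 7 N, against −2.7 N when hanging). I'll release and retreat.

```bash
python3 -m creep '[{"dx":0,"dy":0,"dz":0,"rx":0,"ry":0,"rz":0},{"dx":0,"dy":0,"dz":0,"rx":0,"ry":0,"rz":0},{"dx":0,"dy":0,"dz":0,"rx":0,"ry":0,"rz":0},{"dx":0,"dy":0,"dz":0,"rx":0,"ry":0,"rz":0},{"dx":0,"dy":0,"dz":2,"rx":0,"ry":0,"rz":0},{"dx":0,"dy":0,"dz":6,"rx":0,"ry":0,"rz":0},{"dx":0,"dy":0,"dz":11,"rx":0,"ry":0,"rz":0},{"dx":0,"dy":0,"dz":15,"rx":0,"ry":0,"rz":0},{"dx":0,"dy":0,"dz":15,"rx":0,"ry":0,"rz":0}]' 0.6
python3 - <<'E'
from h import *
a=env.read_camera("wrist"); b=env.read_camera("side")
cv2.imwrite("pics/end.png",cv2.resize(np.hstack([a,cv2.resize(b[100:300,220:440],(440,400))]),(800,296)))
E
```

```text
time: 20.27
position: [0.4703, -0.3667, 0.2026]
orientation: [[-0.937, 0.351, 0.003], [0.351, 0.937, -0.003], [-0.004, -0.002, -1.0]]
wrist_force: [-0.5, -0.8, 0.2]
grip_width: 0.604
grip_force: 0.0
```

View pics/end.png

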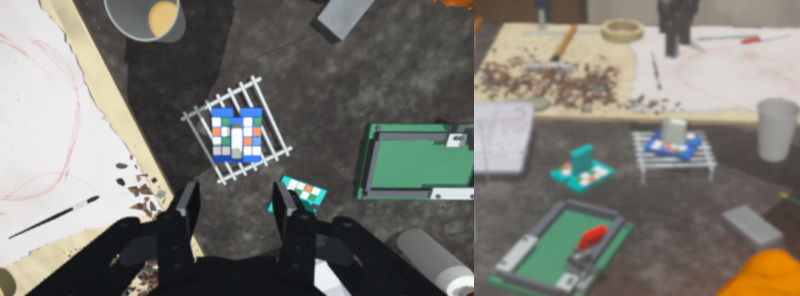

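The carrier stands flat in the middle of the rack (237,135), the knob is still turned and standing out, and the bystanders are in place. Handing in.

```bash
python3 -c "
from cell import env; print(env.finish_job())"
```

```text
the job is handed in; nothing more can be done
None
```

The job is handed in at about 20 s: the plunger is latched open, the carrier stands flat in the middle of the wire rack, the last pictures showed the glue bottle, cup and whetstone in place, and no verdict came back.

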